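Third hand at the tag-riveting jig

TASK

Press the open blue lid of the small grey box down until its catch snaps and it stays shut by itself, and take your hand off it. Then bring the box, flat on the bench and hinge end first, squarely and centrally against the sprung stop of the blue jig and hold it pressed there with a steady push of about 12 N (the orange pointer over the green mark), never pushing the stop in to its hard end, so that a colleague can rivet the yellow tag; finish while still holding it there, and leave the other things on the bench where they are.

Things in the scene. Friction and masses are not known exactly. Their poses are not given: they have to be found in the camera images.
- box: small open-topped grey plastic storage box, loose, 0.25 to 0.5 kg, standing on the bench: 120 mm long (its x), 56 mm wide (its y), 42 mm high, 50 mm with the lid shut (with lid and catch about 0.3 to 0.55 kg in all). Origin: centre of the underside; z up. Its +x end carries the lid's hinge and goes against the stop; its -x end carries the yellow tag. The hand may grip it across its 56 mm width
- lid (a joint): angle of the blue lid in rad: 0 is shut, it starts open at 0.5 to 0.85. It is hinged along the top of the box's +x end; its free edge swings up over the -x end. Down to about 0.08 it takes under 2 N; then a ball under it must be forced past a sprung catch until, at about 0.025, almost flush, it snaps shut and stays; released sooner it springs open
- lid_edge (a point): middle of the free edge of the blue lid (120 x 56 x 8 mm), on its top face, 120 mm from the hinge. Forcing the lid past the catch takes about 3 to 4 N here, or 6 to 8 N pressed straight down above the box's middle (60 mm from the hinge)
- lid_hinge (a point): middle of the lid's hinged edge, on its top face (50 mm above the bench when shut, above the box's x = +60 mm); the hinge axis lies 8 mm below it when shut, along the box's y
- jig: tag-riveting jig bolted to the bench: blue steel housing 55 x 100 x 52 mm, whose middle is 72 mm along the jig's +x from its origin. Origin: on the bench below the middle of the stop's face when the stop is at rest. Its +x is the direction in which to push; the free bench in front of it lies towards its -x
- stop_face (a point): middle of the front face of the sprung aluminium stop, 26 mm above the bench; the face is 80 mm wide (jig y) and spans 4 to 48 mm above the bench, it faces the jig's -x and moves with the stop
- stop (a joint): how far the stop is pushed in, in m: 0 at rest, 0.030 at its hard end. Its spring pushes back 0.8 N per mm, so 15 mm is 12 N. Its orange pointer lies over the green mark on top of the housing from 10 to 20 mm
- spool: green ribbon spool, 64 mm across, 70 mm high, loose bystander; origin: centre of its underside
- bottle: amber bottle, 54 mm across, 140 mm high, loose bystander; origin: centre of its underside
- mug: white mug, 76 mm across, 85 mm high, loose bystander; origin: centre of its underside
- jar: glass jar with red cap, 68 mm across, 75 mm high, loose bystander; origin: centre of its underside
There are look-alikes about, which are no part of the job. Several things have the shape of the box; the one meant has the colours described above.

How it is judged:
On the way:
1. the lid is shut and stays shut with the hand off the box, before the stop is pressed (value of joint lid below 0.03 rad and contact force between each of the arm, the fingers and box below 0.3 N and value of joint stop below 0.004 m), for 0.2 s.
At the end, for the whole second after the job is handed in: Still pressing at the end: lid shut (below 0.03 rad); box on the bench (within 6 mm, 0.06 rad), hinge end on the stop, within 15 mm of central and 0.1 rad of square; stop pushed in 10 to 20 mm with 7 to 17 N, box below 10 mm/s, hand on the box (value of joint lid below 0.03 rad and value of joint stop between 0.01 and 0.02 m and contact force between box and jig between 7 and 17 N and contact force between any of the fingers, the arm and box above 1 N and y of box in the frame of jig between -0.015 and 0.015 m and horizontal distance between lid_hinge and stop_face below 0.02 m and angle between the x axis of box and the x axis of jig, either way round below 0.1 rad and angle between box's own z axis and vertical below 0.06 rad and height (world z) of box below 0.006 m and linear speed of box below 0.01 m/s); the arm keeps its last pose, push and grip.
It fails at once if the stop is pushed in to its hard end (value of joint stop above 0.028 m).
It fails at once if a bystander is disturbed (distance of any of spool, bottle, mug, jar from where it was at the start of the episode above 0.03 m).
It also fails if it takes over 61 s, if anything falls off the work surface, if the arm or the gripper's body presses on something with over 40 N, if the wrist force passes 120 N, or if a joint passes its speed limit or range.

ROBOT

A 6-joint arm with a two-finger parallel gripper is mounted at the origin on the work surface. World frame = base frame: x ahead of the robot, y to its left, z up, the work surface at z = 0. Lengths are in m, angles in rad, forces in N, time in s.
With the tool pointing down it reaches from about 0.325 to 0.9 m from the base axis. Payload 6.1 kg.
Tool frame: the origin (TCP) lies at the very end of the fingers, on their centre line; the grasp point (between the pads) lies 19 mm behind it; z points along the fingers, y is the direction in which the jaws open and shut (so a half turn about z gives the same grasp; the last joint's range is limited). The gripper opens to 85 mm and grips with 20 to 120 N. Pads are 22 mm wide; open, the fingers measure 114 mm over their backs; the gripper's body (76 mm by 85 mm) begins 54 mm behind the grasp point. The pads swing forward as they close: fully open they stand 13 mm farther back than shut.
Start: joints at [-1.309, 0.22, 1.526, -0, 1.395, -0.126], TCP at [0.236, -0.579, 0.231] pointing down, gripper open.
Joint ranges: [-2.98, 2.98], [-0.91, 2.08], [0.09, 2.57], [-1.24, 4.39], [0.2, 2.65], [-2.68, 2.68]. Speed limits (rad/s): [2.57, 2.57, 3.01, 3.14, 3.14, 3.14].

INTERFACE

Orientations are given as a unit quaternion [w, x, y, z].
In Python, from rig import ctrl, read_camera, camera_model gives the robot as it stands. The module is installed in compiled form; this text tells all that it offers.
- The arm moves only by the shell command python3 -m creep 'ROWS' [FORCE]. ROWS is JSON, a list of rows, each a list of 7 numbers: the turn, a rotation vector about the tool's x, y, z in degrees, then the shift along the tool's x, y, z in mm, then the opening, from -1 (shut) to 1 (fully open), so that 0 is half open. A call has 1 to 8 rows; each row is the pose to reach, as a shift and turn from the pose commanded when the call began, along the tool's axes at that moment; what a row does not reach only later rows make up. A row lasts 1/8 s, in which the tool goes at most 62.5 mm and 10.7 degrees, less where a joint would pass 70% of its speed; a pose out of reach is approached as far as the arm can. A call with a gripper value outside its range is refused whole. The fingers move at their own pace and stop on an object; FORCE is the grip in N (left out, the last holds). Time passes only in rows, so rows that repeat a pose let the fingers close. It gives the time, the measured TCP pose, the force and the opening at its end, in the units of the state.
- ctrl.sense(): the state, without advancing time (a new reading comes with each control period).
- read_camera(name): name is "scene" or "top" or "wrist"; returns (picture, depth): 480x640x3 uint8, blue, green, red; 480x640 float32, m along the optical axis (not along the pixel's ray), 0 where there is no reading.
- camera_model(name): a dict with "fov_y" (degrees; the focal length in pixels is half the picture's height over the tangent of half this angle, whatever the lens; pixels are square), "cx", "cy" (the principal point, pixels), "k1" (the pictures are not rectified: a ray, as slopes to the right and down, at radius r is drawn at 1 + k1 r^2 times it, then the intrinsics apply), "R" (3x3) and "t" (3): a world point X has camera coordinates R X + t. Camera axes: x right, y down, z forward; pixel columns grow to the right and rows downward; lengths in m; the calibration is good to about 2 mm. A picture is of the moment at which its call begins: read the wrist's pose just before it. camera_model takes no time and is no camera call; for the wrist camera it gives the pose at the moment of the call.
- ctrl.hand_in(): hands the job in, once; it reports no verdict.
The state is a dict: "time_s": time; "joint_positions": joint angles; "qvel": joint speeds; "tau": joint torques, N m; "tcp_pos": TCP position; "eef_rot": TCP orientation; "contact_force": force on the tool from outside, world axes, zero at the start; "ft_torque": the same for the moment, N m; "opening": finger opening in m.
Only numpy, scipy, OpenCV 4.12 (cv2) and the standard library are available. Lean on these libraries where they do the work, as an engineer would, in place of code of your own. Each camera call takes 0.05 s, during which the arm holds its last target. There are 200 camera calls.

## Working session

There is one attempt and no reset: what is moved stays moved. The work goes in short steps, Python scripts to look and compute and a shell command to move; the robot and the scene stay as the last step left them, time stands still between calls to the robot, and variables do not carry over. Pictures are saved under pics/ and viewed, about 8 in all and at most 12, crops included, and the job is handed in when it is done.

```bash
mkdir -p pics
cat > h.py <<'E'
import numpy as np, cv2
from rig import ctrl, read_camera, camera_model
def cast(m,px,z):
    """pixels (n,2) -> world points on plane z"""
    f=240/np.tan(np.radians(m["fov_y"])/2)
    px=np.atleast_2d(np.float64(px))
    d=(px-[m["cx"],m["cy"]])/f
    s=d.copy()
    for _ in range(20): s=d/(1+m["k1"]*(s**2).sum(1,keepdims=True))
    R=np.array(m["R"]);t=np.array(m["t"])
    r=np.c_[s,np.ones(len(s))]@R; c=-R.T@t
    return c+r*((np.reshape(z,(-1,1))-c[2])/r[:,2:])
def pts(m,dep):
    """world point of every pixel from depth"""
    f=240/np.tan(np.radians(m["fov_y"])/2)
    v,u=np.mgrid[:480,:640]
    d=(np.c_[u.ravel(),v.ravel()]-[m["cx"],m["cy"]])/f
    s=d.copy()
    for _ in range(20): s=d/(1+m["k1"]*(s**2).sum(1,keepdims=True))
    X=np.c_[s,np.ones(len(s))]*dep.reshape(-1,1)
    return ((X-np.array(m["t"]))@np.array(m["R"])).reshape(480,640,3)
E
python3 - <<'E'
from h import *
for n in("scene","top"):
    p,d=read_camera(n);m=camera_model(n)
    cv2.imwrite(f"pics/{n}0.png",p);np.savez(f"{n}0.npz",p=p,d=d,**{k:m[k] for k in m})
    print(n,m["fov_y"],-np.array(m["R"]).T@m["t"])
s=ctrl.sense();print(s["time_s"],s["tcp_pos"],s["eef_rot"],s["opening"])
E
```

```text
scene 49.49529746243313 [ 1.20556002 -0.35408186  1.13473386]
top 52.519518293347566 [0.36454609 0.00201382 1.00568543]
0.1 [ 0.23621033 -0.57803353  0.23026467] [-9.17013990e-04  9.81258090e-01  1.92695920e-01 -5.48397383e-05] 0.08539630517801668
```

View pics/top0.png

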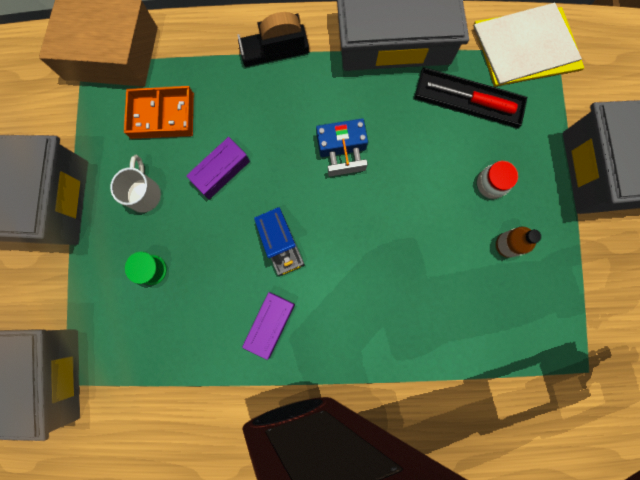

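View pics/scene0.png

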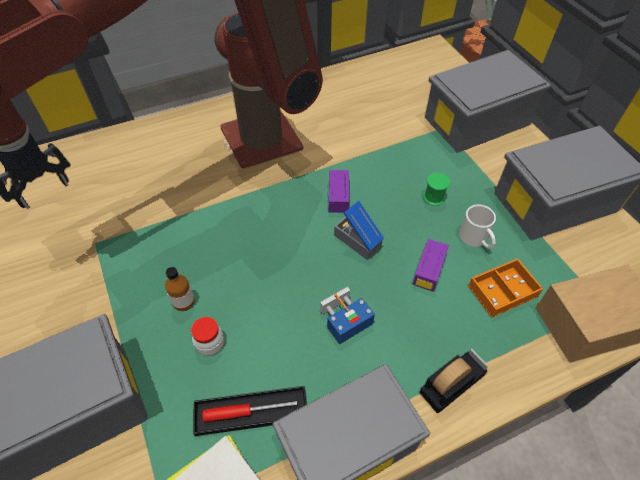

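The top view shows the box with its blue lid at about (277,240), hinge end up and to the left, tag end at (288,268). The jig is at (343,140) with its stop at (347,168). The mug, spool, jar and bottle are well to the sides, but a purple look-alike at (268,325) sits close behind the box. Next I measure the box and the jig.

Run:
```python
from h import *
def ext(P,a):  # extents along angle a
    u=np.array([np.cos(a),np.sin(a)]);v=np.array([-u[1],u[0]])
    return np.percentile(P[:,:2]@u,[1,99]),np.percentile(P[:,:2]@v,[1,99])
for n in("top","scene"):
    z=np.load(n+"0.npz");m={k:z[k] for k in z};W=pts(m,z["d"]);hsv=cv2.cvtColor(z["p"],cv2.COLOR_BGR2HSV)
    H,S,V=[hsv[...,i].astype(int) for i in range(3)]
    blue=((H>105)&(H<125)&(S>150)&(V>60)&(z["d"]>0)).astype(np.uint8)
    k,lab,st,c=cv2.connectedComponentsWithStats(blue)
    for i in range(1,k):
        if st[i,4]<60: continue
        P=W[lab==i]
        print(n,"blue",st[i],P.mean(0).round(4),"min",np.percentile(P,2,0).round(3),"max",np.percentile(P,98,0).round(3))
        T=P
        if P[:,2].max()>.052+.01:
            A=np.c_[P[:,:2],np.ones(len(P))];co=np.linalg.lstsq(A,P[:,2],rcond=None)[0]
            r=P[:,2]-A@co;g=abs(r)<.004;co=np.linalg.lstsq(A[g],P[g,2],rcond=None)[0]
            print(" plane",co.round(3),"tilt",np.arctan(np.hypot(*co[:2])).round(3),"uphill yaw",np.arctan2(co[1],co[0]).round(3),g.mean())
            T=P[g]
        else: T=P[P[:,2]>.046]
        (cc,wh,an)=cv2.minAreaRect(T[:,:2].astype(np.float32));print(" rect",np.round(cc,4),np.round(wh,4),an)
    # silver stop near jig, any point z 35..52 near
    if n=="top":
        jc=W[140,343];print("jig",jc)
        M=(abs(W[...,0]-W[168,347,0])<.04)&(abs(W[...,1]-W[168,347,1])<.06)&(W[...,2]>.042)&(W[...,2]<.053)&(S<60)&(V>110)
        P=W[M];print("stop",len(P),P.min(0),P.max(0),cv2.minAreaRect(P[:,:2].astype(np.float32)))
    B=(W[...,2]>.03)&(W[...,2]<.048)&(S<90)
    c0=W[240,277] if n=="top" else W[240,358]
    B&=np.hypot(W[...,0]-c0[0],W[...,1]-c0[1])<.1
    P=W[B];print(n,"boxrim",len(P),P.mean(0),cv2.minAreaRect(P[:,:2].astype(np.float32)))
    B=(W[...,2]>.05)&(S>100)&((H<100)&(H>60)|(H<15))
    print()
z=np.load("top0.npz");m={k:z[k] for k in z};W=pts(m,z["d"])
for nm,u,v in[("spool",141,268),("mug",130,188),("jar",502,174),("bottle",520,240),("purp1",268,325),("purp2",218,167)]: print(nm,W[v,u].round(3))
```

```text
top blue [317 119  50  32 838] [ 0.7028 -0.0419  0.0524] min [ 0.676 -0.09   0.048] max [0.733 0.006 0.056]
 rect [ 0.7051 -0.0419] [0.054  0.0983] 7.886239051818848
top blue [ 255  208   41   50 1111] [0.4995 0.0939 0.0916] min [0.455 0.059 0.051] max [0.548 0.13  0.124]
 plane [-0.749 -0.294  0.494] tilt 0.678 uphill yaw -2.768 0.9621962196219622
 rect [0.5034 0.0955] [0.0953 0.0553] 21.542312622070312
jig [ 0.69050509 -0.04465736  0.05777143]
stop 215 [ 0.63064136 -0.09052657  0.04368202] [ 0.6504596  -0.01265252  0.05207803] ((0.6409817337989807, -0.051607001572847366), (0.012672347947955132, 0.0794413834810257), 7.932301998138428)
top boxrim 160 [0.44493902 0.07327029 0.04133097] ((0.44939470291137695, 0.07418632507324219), (0.03723113611340523, 0.056079380214214325), 22.416080474853516)

scene blue [344 202  39  49 738] [0.5064 0.0944 0.0872] min [0.461 0.06  0.049] max [0.552 0.131 0.124]
 plane [-0.682 -0.358  0.467] tilt 0.657 uphill yaw -2.658 0.592140921409214
 rect [0.5056 0.0959] [0.0954 0.0581] 22.038311004638672
scene blue [328 299  46  44 932] [ 0.7174 -0.0478  0.045 ] min [ 0.682 -0.093  0.013] max [0.741 0.005 0.057]
 rect [ 0.7096 -0.0428] [0.0567 0.0999] 8.083900451660156
scene boxrim 238 [0.4902595  0.07023467 0.03803747] ((0.49217620491981506, 0.08666954934597015), (0.1246444508433342, 0.055262237787246704), 23.69898796081543)

spool [0.439 0.36  0.07 ]
mug [0.617 0.413 0.006]
jar [ 0.608 -0.359  0.076]
bottle [ 0.471 -0.372  0.106]
purp1 [0.324 0.113 0.051]
purp2 [0.643 0.211 0.052]
```

Run:
```python
import cv2
a=cv2.imread("pics/top0.png")[100:340,180:400]
cv2.imwrite("pics/c1.png",cv2.resize(a,None,fx=2.5,fy=2.5,interpolation=2))
```

```text
(no output)
```

View pics/c1.png

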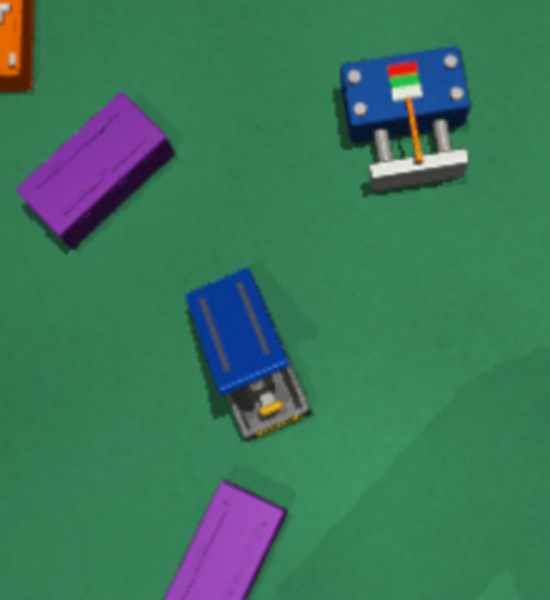

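The measurements agree with the sizes given. The box centre is about (0.489, 0.089), yaw 22°, lid angle about 0.67. The jig origin is about (0.635, -0.052), yaw 8°. Tool x already lies at 22°, so no turn is needed. I'll move above the lid, at box x ≈ -35 mm, with the fingers shut.

```bash
python3 -m creep '[[0,0,0,451,-522,0,-1],[0,0,0,451,-522,0,-1],[0,0,0,451,-522,0,-1],[0,0,0,451,-522,0,-1],[0,0,0,451,-522,0,-1],[0,0,0,451,-522,0,-1],[0,0,0,451,-522,0,-1],[0,0,0,451,-522,0,-1]]' 30
```

```text
time_s: 1.1
tcp_pos: [0.396, -0.1027, 0.2312]
eef_rot: [0.0, 0.981, 0.192, 0.0]
contact_force: [0.8, -0.4, 0.4]
opening: 0.0001
```

```bash
python3 -m creep '[[0,0,0,124,-144,40,-1],[0,0,0,124,-144,40,-1],[0,0,0,124,-144,40,-1],[0,0,0,124,-144,40,-1],[0,0,0,124,-144,80,-1],[0,0,0,124,-144,80,-1],[0,0,0,124,-144,80,-1]]'
python3 - <<'E'
from h import *
p,d=read_camera("wrist");cv2.imwrite("pics/w1.png",p)
E
```

```text
time_s: 1.98
tcp_pos: [0.4565, 0.0748, 0.1522]
eef_rot: [0.0, 0.981, 0.192, 0.0]
contact_force: [0.8, 0.5, 0.9]
opening: 0.0001
```

View pics/w1.png

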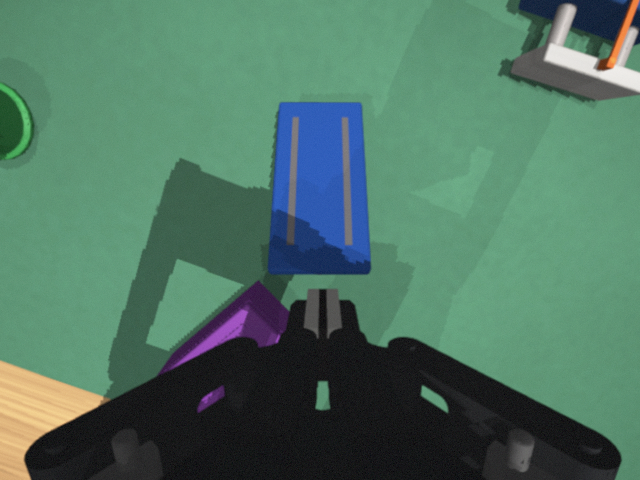

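The fingers are centred on the lid (column 322), but the open lid's free edge lies at about box x = -30. I shift 25 mm towards the hinge so the tip lands well on the lid, then press down.

```bash
python3 -m creep '[[0,0,0,25,0,10,-1],[0,0,0,25,0,25,-1],[0,0,0,25,0,40,-1],[0,0,0,25,0,52,-1],[0,0,0,25,0,64,-1],[0,0,0,25,0,76,-1],[0,0,0,25,0,86,-1],[0,0,0,25,0,92,-1]]'
python3 -m creep '[[0,0,0,0,0,3,-1],[0,0,0,0,0,5,-1],[0,0,0,0,0,5,-1]]'
```

```text
time_s: 3.02
tcp_pos: [0.479, 0.0849, 0.0585]
eef_rot: [-0.0, 0.981, 0.193, -0.0]
contact_force: [-1.0, 0.5, 1.5]
opening: 0.0
time_s: 3.4
tcp_pos: [0.4795, 0.0849, 0.0545]
eef_rot: [0.0, 0.981, 0.193, 0.0]
contact_force: [-1.5, -0.1, 1.6]
opening: 0.0001
```

```bash
python3 -m creep '[[0,0,0,0,0,1,-1],[0,0,0,0,0,2,-1],[0,0,0,0,0,2,-1]]'; python3 -m creep '[[0,0,0,0,0,1,-1],[0,0,0,0,0,2,-1],[0,0,0,0,0,2,-1]]';  python3 -m creep '[[0,0,0,0,0,1,-1],[0,0,0,0,0,2,-1],[0,0,0,0,0,2,-1]]'
```

```text
time_s: 3.78
tcp_pos: [0.4796, 0.085, 0.0522]
eef_rot: [-0.0, 0.981, 0.193, 0.0]
contact_force: [0.5, 1.0, -0.0]
opening: 0.0003
time_s: 4.15
tcp_pos: [0.4793, 0.0849, 0.0501]
eef_rot: [-0.0, 0.981, 0.193, -0.0]
contact_force: [-0.1, -0.6, 1.1]
opening: -0.0002
time_s: 4.53
tcp_pos: [0.4794, 0.0849, 0.0497]
eef_rot: [0.0, 0.981, 0.193, -0.0]
contact_force: [-6.6, -0.6, 13.9]
opening: -0.0001
```

It bottomed out at z = 0.0497 with 14 N, so the lid is probably shut. I lift off and look.

```bash
python3 -m creep '[[0,0,0,0,0,-20,-1],[0,0,0,0,0,-60,1],[0,0,0,0,0,-100,1],[0,0,0,-60,0,-140,1],[0,0,0,-60,0,-140,1],[0,0,0,-60,0,-140,1]]'
python3 - <<'E'
from h import *
m=camera_model("wrist");p,d=read_camera("wrist");W=pts(m,d);cv2.imwrite("pics/w2.png",p)
hsv=cv2.cvtColor(p,cv2.COLOR_BGR2HSV);H,S,V=[hsv[...,i].astype(int) for i in range(3)]
k,lab,st,c=cv2.connectedComponentsWithStats(((H>100)&(H<125)&(S>130)&(V>50)&(d>0)).astype(np.uint8))
for i in range(1,k):
    if st[i,4]<800: continue
    P=W[lab==i];print(st[i],np.percentile(P[:,2],[2,50,98]).round(4))
    co=np.linalg.lstsq(np.c_[P[:,:2],np.ones(len(P))],P[:,2],rcond=None)[0];print("slope",co[:2].round(3))
    T=P[P[:,2]>.044];print(cv2.minAreaRect(T[:,:2].astype(np.float32)))
s=ctrl.sense();print(s["tcp_pos"],s["opening"])
E
```

```text
time_s: 5.28
tcp_pos: [0.4241, 0.0622, 0.1885]
eef_rot: [0.0, 0.981, 0.192, 0.001]
contact_force: [0.1, -0.3, 0.6]
opening: 0.0852
[ 284   66   74  156 9376] [0.0475 0.0492 0.0507]
slope [ 0.016 -0.017]
((0.48877382278442383, 0.08953320235013962), (0.11898835003376007, 0.05606599524617195), 22.162158966064453)
[0.424027   0.06231164 0.18778479] 0.0856945237343449
```

View pics/w2.png

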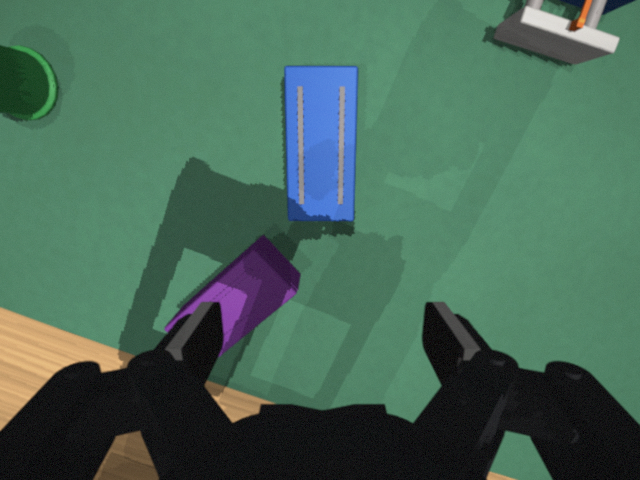

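The lid lies flat at z ≈ 0.049 over its full 119 mm, so it is shut with the hand off. The box is at (0.489, 0.0895), yaw 22.2°. Now I grip it across its width.

```bash
python3 -m creep '[[0,0,0,40,-1,30,1],[0,0,0,65,-1,70,1],[0,0,0,65,-1,110,1],[0,0,0,65,-1,140,1],[0,0,0,65,-1,160,1],[0,0,0,65,-1,176,1],[0,0,0,65,-1,176,1],[0,0,0,65,-1,176,1]]'
python3 -m creep '[[0,0,0,0,0,0,0.2],[0,0,0,0,0,0,-0.2],[0,0,0,0,0,0,-0.5],[0,0,0,0,0,0,-1],[0,0,0,0,0,0,-1],[0,0,0,0,0,0,-1]]' 40
```

```text
time_s: 6.32
tcp_pos: [0.4842, 0.0879, 0.0126]
eef_rot: [0.0, 0.981, 0.193, 0.0]
contact_force: [-0.3, -0.4, 0.5]
opening: 0.0857
time_s: 7.08
tcp_pos: [0.4844, 0.0879, 0.0133]
eef_rot: [0.0, 0.981, 0.193, 0.001]
contact_force: [-1.5, 1.0, 6.3]
opening: 0.0553
```

```bash
python3 -m creep '[[0,0,0,0,0,-4,-1],[0,0,3,0,25,-4,-1],[0,0,7,2,65,-4,-1],[0,0,11,3,105,-4,-1],[0,0,14,4,140,-4,-1],[0,0,14,4,160,-4,-1],[0,0,14,4,166,-4,-1],[0,0,14,4,166,-4,-1]]'
python3 - <<'E'
from h import *
s=ctrl.sense();print(s["tcp_pos"],s["eef_rot"],s["contact_force"])
p,d=read_camera("top");m=camera_model("top");W=pts(m,d);cv2.imwrite("pics/t2.png",p[80:240,240:440].repeat(3,0).repeat(3,1))
pw,dw=read_camera("wrist");cv2.imwrite("pics/w3.png",pw)
E
```

```text
time_s: 8.07
tcp_pos: [0.5494, -0.0638, 0.0159]
eef_rot: [-0.0, 0.997, 0.072, -0.001]
contact_force: [-1.0, 0.5, -4.3]
opening: 0.0554
[ 0.54944168 -0.06383694  0.01589956] [-3.52361377e-04  9.97412557e-01  7.18870991e-02 -5.58472756e-04] [-0.95936586  0.48971865 -4.31317155]
```

View pics/w3.png

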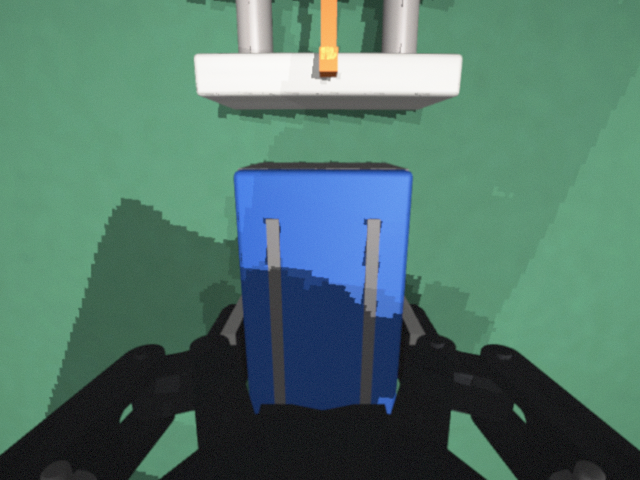

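In the wrist view the stop (centre column 328) and the lid (centre column 324) are square to each other and central within about 2 mm. I measure the remaining gap and lower the box.

```bash
python3 -m creep '[[0,0,0,0,1,2,-1],[0,0,0,0,1,4,-1],[0,0,0,0,1,4,-1]]'
python3 - <<'E'
from h import *
m=camera_model("wrist");p,d=read_camera("wrist");W=pts(m,d)
hsv=cv2.cvtColor(p,cv2.COLOR_BGR2HSV);H,S,V=[hsv[...,i].astype(int) for i in range(3)]
v,u=np.mgrid[:480,:640]
a=np.radians(8);X=np.array([np.cos(a),np.sin(a)]);Y=np.array([-X[1],X[0]]);o=np.array([.635,-.0523])
for n,M in(("lid",(H>100)&(H<125)&(S>120)&(V>50)&(d>0)&(v>130)),("stop",(S<60)&(V>150)&(v<130)&(d>0)&(W[...,2]>.043)&(W[...,2]<.053)&(v>50))):
    P=W[M];q=np.c_[(P[:,:2]-o)@X,(P[:,:2]-o)@Y]
    print(n,len(P),"jigx",np.percentile(q[:,0],[1,99]).round(4),"jigy",np.percentile(q[:,1],[1,99]).round(4),"z",np.percentile(P[:,2],[2,50,98]).round(4),cv2.minAreaRect(P[:,:2].astype(np.float32))[1:])
    if n=="lid":
        print("slope",np.linalg.lstsq(np.c_[q,np.ones(len(q))],P[:,2],rcond=None)[0].round(3))
s=ctrl.sense();print(s["tcp_pos"],s["contact_force"],(s["tcp_pos"][:2]-o)@X)
E
```

```text
time_s: 8.55
tcp_pos: [0.5501, -0.0647, 0.0134]
eef_rot: [-0.0, 0.997, 0.072, -0.0]
contact_force: [-6.2, 1.8, 7.9]
opening: 0.0555
lid 33813 jigx [-0.1076 -0.0218] jigy [-0.0282  0.026 ] z [0.0478 0.0491 0.0503] ((0.12341175228357315, 0.08120597898960114), 8.511767387390137)
slope [-0.001 -0.001  0.049]
stop 11140 jigx [0.0003 0.0118] jigy [-0.0396  0.0378] z [0.0458 0.0472 0.0486] ((0.012305577285587788, 0.0798252746462822), 8.543036460876465)
[ 0.55007649 -0.0647609   0.01338684] [-5.73186131  1.20904393  8.14413165] -0.08583126349792482
```

The gap is about 21 mm, with the box flat, square and central. I advance gently to about 13 mm of compression, then check.

```bash
python3 -m creep '[[0,0,0,6,0,-0.5,-1],[0,0,0,12,0,-0.5,-1],[0,0,0,17,0,-0.5,-1],[0,0,0,22,0,-0.5,-1],[0,0,0,26,0,-0.5,-1],[0,0,0,30,0,-0.5,-1],[0,0,0,34,0,-0.5,-1],[0,0,0,34,0,-0.5,-1]]'
cat > chk.py <<'E'
from h import *
import sys
m=camera_model("wrist");p,d=read_camera("wrist");W=pts(m,d);cv2.imwrite(f"pics/{sys.argv[1]}.png",p)
hsv=cv2.cvtColor(p,cv2.COLOR_BGR2HSV);H,S,V=[hsv[...,i].astype(int) for i in range(3)]
v,u=np.mgrid[:480,:640]
a=np.radians(8.3);X=np.array([np.cos(a),np.sin(a)]);Y=np.array([-X[1],X[0]]);o=np.array([.635,-.0523])
for n,M in(("lid",(H>100)&(H<125)&(S>120)&(V>50)&(d>0)&(v>130)),("stop",(S<60)&(V>150)&(v<200)&(v>50)&(d>0)&(W[...,2]>.043)&(W[...,2]<.0515))):
    P=W[M];q=np.c_[(P[:,:2]-o)@X,(P[:,:2]-o)@Y]
    print(n,len(P),"jigx",np.percentile(q[:,0],[1,99]).round(4),"jigy",np.percentile(q[:,1],[1,99]).round(4),"z",np.percentile(P[:,2],[2,50,98]).round(4),cv2.minAreaRect(P[:,:2].astype(np.float32))[2])
    if n=="lid": print("slope",np.linalg.lstsq(np.c_[q,np.ones(len(q))],P[:,2],rcond=None)[0].round(3))
s=ctrl.sense();print(s["tcp_pos"],s["contact_force"],(s["tcp_pos"][:2]-o)@X,s["qvel"].round(4) if hasattr(s["qvel"],"round") else s["qvel"])
E
python3 chk.py w5
python3 - <<'E'
from h import *
p,d=read_camera("top");cv2.imwrite("pics/t5.png",cv2.resize(p[90:240,260:420],None,fx=4,fy=4,interpolation=2))
E
```

```text
time_s: 9.6
tcp_pos: [0.5812, -0.061, 0.0133]
eef_rot: [0.0, 0.997, 0.072, -0.003]
contact_force: [-17.6, -2.6, 15.6]
opening: 0.0556
lid 33733 jigx [-0.0761  0.0096] jigy [-0.0286  0.0255] z [0.0478 0.0491 0.0503] 8.29947280883789
slope [ 0.001 -0.001  0.049]
stop 9674 jigx [0.0104 0.0219] jigy [-0.0397  0.0377] z [0.0457 0.0472 0.0485] 8.103890419006348
[ 0.58121009 -0.06094665  0.01332878] [-17.14371637  -2.45894681  15.76997723] -0.05447469731756423 [ 0.0004 -0.0029  0.0012  0.0013 -0.0027 -0.0004]
```

View pics/w5.png

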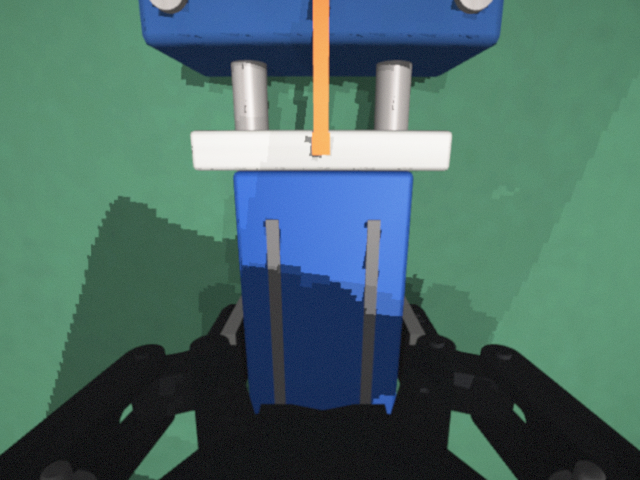

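View pics/t5.png

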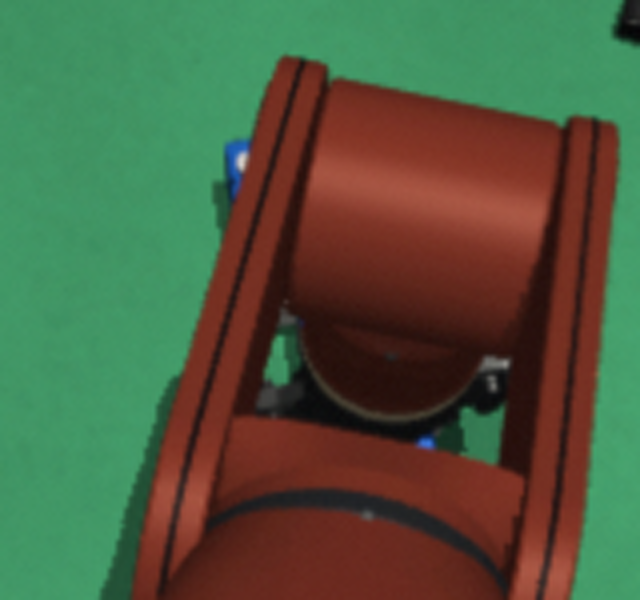

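The stop is in by about 10 mm and the box is square, flat and central. The arm lags slightly because it is pressing the bench, so I ease that and advance a few mm more.

```bash
python3 -m creep '[[0,0,0,1,0,-0.5,-1],[0,0,0,2,0,-1,-1],[0,0,0,4,0,-1,-1],[0,0,0,4,0,-1,-1],[0,0,0,4,0,-1,-1]]'; python3 chk.py w6
```

```text
time_s: 10.32
tcp_pos: [0.5842, -0.0605, 0.0133]
eef_rot: [0.0, 0.997, 0.072, -0.004]
contact_force: [-17.7, -3.9, 11.0]
opening: 0.0555
lid 33726 jigx [-0.073   0.0126] jigy [-0.0286  0.0255] z [0.0478 0.0491 0.0503] 8.240219116210938
slope [-0.    -0.001  0.049]
stop 9556 jigx [0.0135 0.0248] jigy [-0.0396  0.0378] z [0.0458 0.0472 0.0485] 8.086681365966797
[ 0.5841652  -0.06047704  0.01336604] [-17.50154388  -3.4015543   11.96065566] -0.05148275350658661 [-0.0001 -0.0001  0.0007 -0.002  -0.0011 -0.0013]
```

```bash
python3 -m creep '[[0,0,0,1,0,-0.5,-1],[0,0,0,2,0,-0.5,-1],[0,0,0,2,0,-0.5,-1],[0,0,0,2,0,-0.5,-1],[0,0,0,2,0,-0.5,-1],[0,0,0,2,0,-0.5,-1]]'; python3 chk.py w7
python3 - <<'E'
from h import *
z=np.load("scene0.npz");p,d=read_camera("scene");m=camera_model("scene")
cv2.imwrite("pics/s7.png",p)
for n,(u,v) in dict(spool=(437,188),bottle=(180,292),mug=(478,228),jar=(207,336)).items():
    s=np.s_[v-15:v+15,u-15:u+15]; print(n,np.abs(p[s].astype(int)-z["p"][s]).mean())
E
```

```text
time_s: 11.12
tcp_pos: [0.5856, -0.0602, 0.0134]
eef_rot: [-0.0, 0.997, 0.072, -0.005]
contact_force: [-17.4, -5.3, 10.1]
opening: 0.0554
lid 33719 jigx [-0.0715  0.0141] jigy [-0.0286  0.0255] z [0.0478 0.0491 0.0504] 8.424424171447754
slope [-0.001 -0.001  0.049]
stop 9537 jigx [0.015  0.0263] jigy [-0.0397  0.0377] z [0.0458 0.0472 0.0485] 8.318531036376953
[ 0.58565901 -0.0602591   0.01340333] [-17.68843345  -4.09351664   9.14510151] -0.04997312458658751 [-0.0015  0.002   0.0013 -0.0007 -0.0004  0.001 ]
spool 2.828888888888889
bottle 3.694074074074074
mug 2.850740740740741
jar 2.9155555555555557
```

View pics/s7.png

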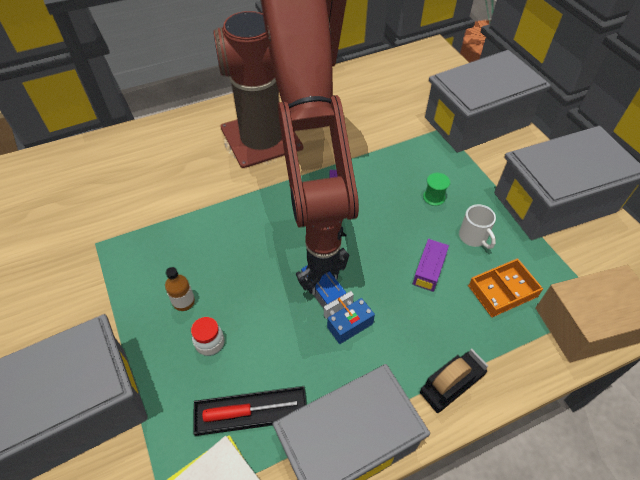

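The scene view shows the box against the jig stop at (340,300), with the pointer reaching the mark at about (350,316) and all four bystanders where they were. The stop is in by about 14.7 mm and the arm is still. Handing in.

```bash
python3 -c "
from rig import ctrl
print(ctrl.hand_in()); print(ctrl.sense()['time_s'])"
```

```text
the job is handed in; nothing more can be done
None
the job is handed in; nothing more can be done
```

I pressed the lid shut and took the hand off. Then I gripped the box across its width, turned it 14° and pushed it hinge end first against the jig's stop. I handed in at about 11 s, still holding it there.

**Last checks**
- **Lid:** flat at z ≈ 0.049 m, checked with the hand off the box and again in the jig.
- **Stop:** pushed in about 14.7 mm by wrist-camera depth, which is about 12 N at the spring rate given. It never came near its hard end.
- **Alignment:** box square to the stop within about 0.01 rad, about 1 mm off centre and flat on the bench.
- **Bystanders:** the spool, bottle, mug and jar looked unmoved in the scene picture.

**Where readings disagreed:** the wrist read about 18 N horizontally, not 12 N. It also read about 9 N of upward push from the bench, so I take the extra to be friction there and trusted the stop's travel instead. I judged the pointer over the green mark only from the small scene view, because the arm hid the jig from the top camera.

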